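Slide the board carrier under the test jig's leaf spring

ROBOT

A 7-joint arm with a two-finger parallel gripper is mounted at the origin on the work surface. World frame = base frame: x ahead of the robot, y to its left, z up, the work surface at z = 0. Lengths are in m, angles in rad, forces in N, time in s.
With the tool pointing down it reaches from about 0.425 to 0.95 m from the base axis. Payload 4.7 kg.
Tool frame: the origin (TCP) lies on the centre line of the jaws, within the pads' length; the fingertips stand robot.nose_length ahead of it and the grasp point (between the pads) lies 8 mm behind it (robot.nose_length is the distance from the TCP to the fingertips, in m); z points along the fingers, y is the line along which they close (so a half turn about z gives the same grasp; the last joint's range is limited). The gripper opens to 85 mm and grips with 20 to 120 N. Pads are 22 mm wide; open, the fingers measure 114 mm over their backs; the gripper's body (76 mm by 85 mm) begins 54 mm behind the grasp point. The pads swing forward as they close: fully open they stand 13 mm farther back than shut.
Start: joints at [1.114, 0.469, -0.049, 1.532, 0.024, 1.141, -0.082], TCP at [0.28, -0.614, 0.242] pointing down, gripper open.
Joint ranges: [-2.59, 2.59], [-0.33, 1.99], [-1.39, 1.29], [0.1, 2.45], [-1.04, 4.18], [0.21, 1.99], [-2.66, 2.66]. Speed limits (rad/s): [2.57, 2.57, 3.14, 3.14, 3.14, 3.14, 3.14].

INTERFACE

Orientations are given as [roll, pitch, yaw] about the fixed x, y, z axes, in that order (R = Rz(yaw) Ry(pitch) Rx(roll)).
In Python, from plant import robot gives the robot as it stands. Calls block until the motion is done:
- robot.goto(position, orientation): joint-space move of the TCP to a pose.
- robot.move_straight(position, vel=0.15, attitude=None, contact_N=None): straight line of the TCP; attitude=None keeps the orientation; vel is the mean speed in m/s. With contact_N (N) it stops when the force on the tool has changed by that much, and returns True; else False.
- robot.move_joints(angles): joint-space move.
- robot.grip(opening, strength=None): opening from 0.0 (shut) to 1.0 (fully open); strength is the grip in N (None keeps the last); returns when the fingers have stopped.
- robot.sleep(seconds).
- robot.inverse_kinematics(position, orientation): joint angles nearest the present ones, or None.
- robot.sense(): the state.
- robot.grab_frame(name): name is "side" or "top"; returns a dict with "image" (384x512x3 uint8, red, green, blue), "range_z" (384x512 float32, m along the optical axis (not along the pixel's ray), 0 where there is no reading), "fx", "fy", "cx", "cy" (pixels), "R" (3x3) and "t" (3): a world point X has camera coordinates R X + t. Camera axes: x right, y down, z forward; pixel columns grow to the right and rows downward; lengths in m; the calibration is good to about 2 mm. A picture is of the moment at which its call begins.
A pose or a line that the arm cannot do raises robot.IKError and nothing moves.
- robot.close_job(): hands the job in; it is judged then, once.
The state is a dict: "t": time; "joint_pos": joint angles; "joint_velocities": joint speeds; "effort": joint torques, N m; "tcp_pos": TCP position; "tcp_rot": TCP orientation; "wrist_force": force on the tool from outside, world axes, zero at the start; "torque": the same for the moment, N m; "opening": opening from 0.0 (shut) to 1.0 (fully open); "gripper_force": force on a finger pad.
Only numpy, scipy, OpenCV 4.12 (cv2) and the standard library are available. Lean on these libraries where they do the work, as an engineer would, in place of code of your own. Each camera call takes 0.05 s, during which the arm holds its last target. There are 200 camera calls.

TASK

On the test jig, press the blue board carrier down hard on the black thumb pad at its tail with the fingertips, and, keeping it pressed down, slide it along its channel under the yellow bar and the steel leaf spring until it is fully home against the red end stop; then let go and move clear. Do not grip or lift the carrier, it must stay flat in its channel, and leave the loose things round about where they are.

Things in the scene. Friction and masses are not known exactly. Their poses are not given: they have to be found in the camera images.
- jig: fixed test jig. Origin: on the table, on the channel's centre line. x axis: along the channel, the way the carrier has to slide; y across, z up. Base plate x = -150 to 115, y = -95 to 55, 6 mm thick (two loose plugs stand on its wide -y side). The carrier runs between black side walls, inner faces at y = -31.5 and 31.5, 6 mm thick, tops 34 mm above the table
- bar (a point): middle of the underside of the rigid yellow bar across the channel (jig frame x = 37, y = 0, z = 44 mm). Bar at jig x = 30 to 44 mm, underside 44 and top 54 mm above the table, posts at jig y = -42 and 42 mm up to 58 mm high. The carrier must go under it
- stop (a point): point on the inner face of the red end stop, on the channel's centre line (jig frame x = 100, y = 0, z = 26 mm); the stop is 12 mm thick, its top 46 mm above the table
- carrier: loose blue block 130 (x) x 60 x 24 mm (z), 0.14 to 0.28 kg, in the channel on the spring bed, x axis along the jig's x. Origin: centre of underside. At the start its top is 50 mm above the table: it butts against the bar unless pressed 6 to 12 mm down. Home: front (x = 65) at the red stop, origin at jig x = 35; a slide of 80 to 110 mm. Released there, it rises until held by the bar (top at 44 mm)
- pad (a point): middle of the flat black thumb pad on the carrier's top (carrier frame x = -43.5, y = 0, z = 24 mm); pad 40 (x) x 54 mm, level with the carrier's top
- ridge (a point): middle of the top of the orange ridge across the carrier, just ahead of the pad, that a fingertip can push against: 6 mm thick, 5 mm high, 50 mm wide, at carrier x = -22 to -16 mm (this point: x = -19, z = 29 mm). With the carrier home it lies 11 mm short of the bar. Ahead of it the top is flat (green board)
- bed (a joint): how far the level grey spring bed under the carrier is pressed down, m: 0 at rest, 0.012 fully down. With the carrier on it, it takes about 5 N to start moving, 13 N at 6 mm, 16 N at 9 mm and 20 N at 12 mm
- leaf (a joint): lift of the steel leaf spring, rad. The leaf, 30 mm wide, is hinged at the bar's far side (jig x = 44, z = 47 mm) and slopes down and away from the bar for 45 mm; 0 = hanging free, about 0.27 with the released carrier under it. It presses on the carrier with about 3 to 6 N and rubs on it
- plug_red: red banana plug standing upright on the jig's base plate, 16 mm across, 50 mm tall; origin: centre of its foot. Bystander
- plug_green: green banana plug, same shape and size, also standing on the jig's base plate. Bystander
- meter: teal handheld multimeter lying flat, 165 x 80 x 36 mm; origin: centre of underside. Bystander
- transformer: small transformer, black core with yellow winding, about 45 x 46 x 36 mm; origin: centre of underside. Bystander
- cap_a: blue upright capacitor, 25 mm across, 40 mm tall; origin: centre of its foot. Bystander
- cap_b: another blue upright capacitor of the same size. Bystander
- driver: screwdriver with a red handle, 170 mm long, lying on the table. Bystander

How it is judged:
By the outcome, as a careful person would: the job done as asked, in the order asked, and still so for the second after the job is handed in, with the robot touching nothing.
It also fails if it takes over 48 s, if anything falls off the work surface, if the arm or the gripper's body presses on something with over 40 N, if the wrist force passes 120 N, or if a joint passes its speed limit or range.

## Working session

There is one attempt and no reset: what is moved stays moved. The work goes in short steps, each a Python script; the robot and the scene stay as the last script left them, time stands still between calls to the robot, and variables do not carry over. Pictures are saved under pics/ and viewed, at most 10 in all, crops included, and the job is handed in when it is done.

```bash
mkdir -p pics; ls; cat > h.py <<'E'
import numpy as np, cv2
from plant import robot
def snap(n,f):
    d=robot.grab_frame(n); cv2.imwrite(f'pics/{f}.png',d['image'][:,:,::-1]); np.savez(f'pics/{f}.npz',**d); return d
def pt(d,u,v):
    z=float(np.median(d['range_z'][v-1:v+2,u-1:u+2])); c=np.array([(u-d['cx'])/d['fx']*z,(v-d['cy'])/d['fy']*z,z])
    return d['R'].T@(c-d['t'])
E
python3 - <<'E'
from h import *
snap('top','t0'); snap('side','s0'); print(robot.nose_length, robot.sense())
E
```

```text
pics
0.011 {'t': 0.1, 'joint_pos': array([ 1.11409629,  0.4693852 , -0.04859663,  1.5335563 ,  0.02411429,
        1.14101384, -0.08229259]), 'joint_velocities': array([ 0.00078556, -0.00191823, -0.00155965, -0.00477708,  0.00021717,
        0.00029587,  0.00080421]), 'effort': array([ 4.99320722e-04, -5.11515176e+01, -4.70505771e-02, -2.38391697e+01,
        1.08240981e-02,  4.34501402e-03,  1.57208467e-05]), 'tcp_pos': array([ 0.27984034, -0.61370898,  0.24135759]), 'tcp_rot': array([-3.13981764e+00,  7.39380938e-05,  4.27843601e-01]), 'wrist_force': array([ 0.32808045,  0.02727947, -0.11111621]), 'torque': array([-0.02494535, -0.00771677, -0.01209557]), 'gripper_force': 0.0, 'opening': 1.0008413145767328}
```

View pics/t0.png

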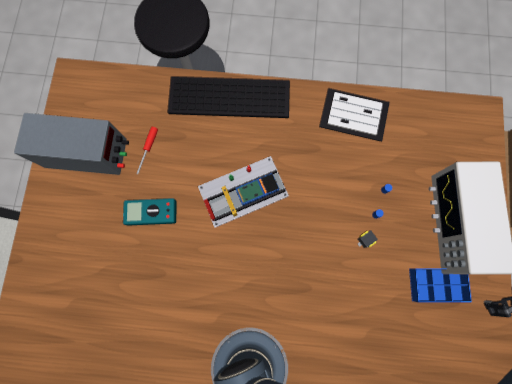

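View pics/s0.png

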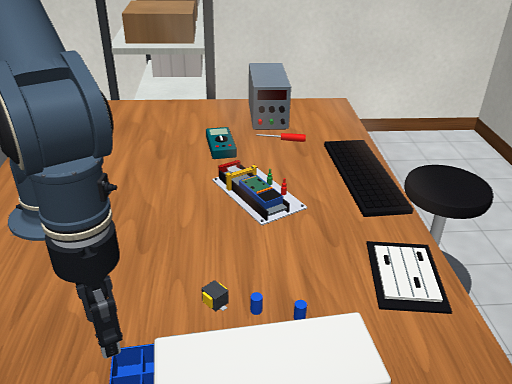

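The top view shows the jig around (243,190), with its red stop at (210,209), the yellow bar at (230,201) and the tail near (280,185). Next I'll enlarge both views.

```bash
python3 - <<'E'
import cv2
a=cv2.imread('pics/t0.png')[150:232,190:296]; cv2.imwrite('pics/t0c.png',cv2.resize(a,None,fx=7,fy=7,interpolation=cv2.INTER_CUBIC))
a=cv2.imread('pics/s0.png')[150:230,206:314]; cv2.imwrite('pics/s0c.png',cv2.resize(a,None,fx=7,fy=7,interpolation=cv2.INTER_CUBIC))
E
```

```text
(no output)
```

View pics/t0c.png

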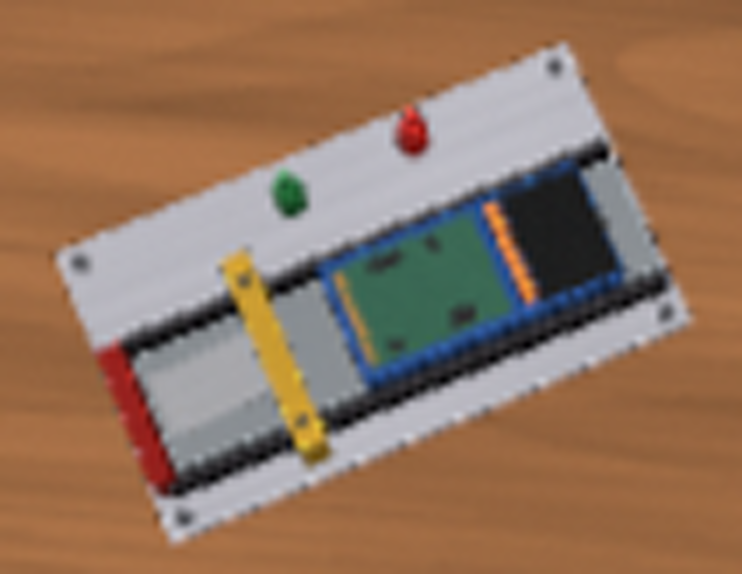

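View pics/s0c.png

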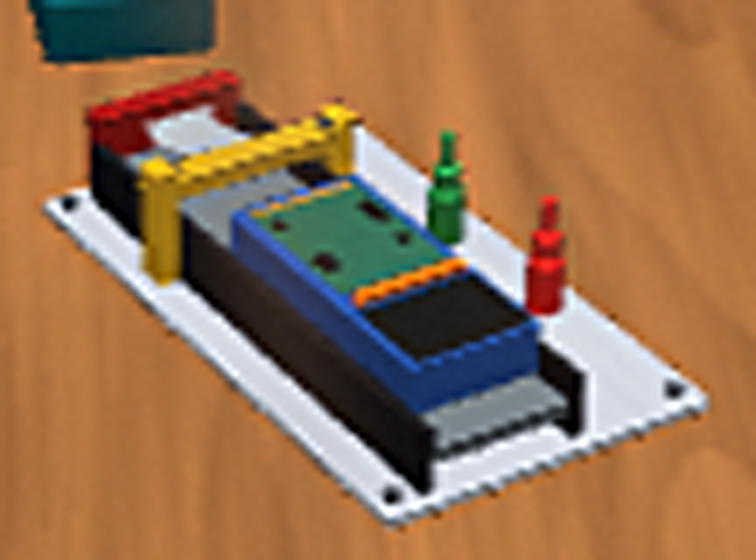

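The crop shows the plate corners at (565,43), (690,320), (175,543) and (58,255). The ridge runs from (492,207) to (530,300). The pad's tail edge runs from (578,168) to (620,272). I'll fit the jig pose to these.

```bash
cat >> h.py <<'E'
def ray(d,u,v,z):
    w=d['R'].T@np.array([(u-d['cx'])/d['fx'],(v-d['cy'])/d['fy'],1]); c=-d['R'].T@d['t']
    return c+w*(z-c[2])/w[2]
def fit(J,P):
    J=np.array(J,float)[:,:2];P=np.array(P)[:,:2]
    a=(J-J.mean(0))@np.array([1,1j]);b=(P-P.mean(0))@np.array([1,1j]); yaw=np.angle((b*a.conj()).sum())
    R=np.array([[np.cos(yaw),-np.sin(yaw)],[np.sin(yaw),np.cos(yaw)]]); o=P.mean(0)-R@J.mean(0)
    return yaw,R,o,P-(J@R.T+o)
E
python3 - <<'E'
from h import *
np.set_printoptions(precision=4,suppress=True)
for f,off,C,X in (('t0',(190,150),[(565,43),(690,320),(175,543),(58,255)],dict(ridgeA=(492,207,.055),ridgeB=(530,300,.055),tailA=(578,168,.05),tailB=(620,272,.05),barA=(238,258,.056),barB=(315,455,.056),stopA=(125,345,.046),stopB=(172,488,.046),plugr=(412,130,.03),plugg=(290,193,.03),frontA=(325,270,.05),frontB=(370,380,.05))),
  ('s0',(206,150),[(708,403),(392,523),(43,205),None],dict(ridgeA=(468,266,.055),ridgeB=(357,300,.055),tailA=(540,325,.05),tailB=(418,370,.05),frontA=(355,180,.05),frontB=(235,215,.05),barA=(335,110,.058),barB=(160,165,.058)))):
    d=np.load(f'pics/{f}.npz'); g=lambda c,z:ray(d,(c[0]+.5)/7-.5+off[0],(c[1]+.5)/7-.5+off[1],z)
    Jc=[(-.150,-.095),(-.150,.055),(.115,.055),(.115,-.095)]
    k=[i for i in range(4) if C[i]]
    yaw,R,o,e=fit([Jc[i] for i in k],[g(C[i],.006) for i in k]); print(f,'yaw',yaw,'o',o,'err',e.ravel())
    for n,(u,v,z) in X.items():
        p=g((u,v),z); print(n,p[:2],'jig',(p[:2]-o)@R)
    if f=='t0':
        for u,v in ((270,178),(222,180),(212,210)): print('depth', pt(d,u,v))
E
```

```text
t0 yaw 2.077979162226515 o [0.514  0.0821] err [-0.0008  0.0002  0.0001  0.002   0.0007 -0.0007  0.0001 -0.0016]
ridgeA [0.5722 0.0235] jig [-0.0796 -0.0224]
ridgeB [0.5306 0.0022] jig [-0.078   0.0243]
tailA [ 0.5957 -0.014 ] jig [-0.1237 -0.0247]
tailB [ 0.5487 -0.0375] jig [-0.1214  0.0277]
barA [0.537 0.136] jig [ 0.0359 -0.0463]
barB [0.4506 0.0912] jig [0.0387 0.051 ]
stopA [0.4939 0.1836] jig [ 0.0985 -0.0318]
stopB [0.431  0.1543] jig [0.1034 0.0375]
plugr [0.6119 0.0651] jig [-0.0625 -0.0773]
plugg [0.576  0.1186] jig [ 0.0018 -0.072 ]
frontA [0.5366 0.0966] jig [ 0.0016 -0.0268]
frontB [0.4879 0.0707] jig [0.0027 0.0283]
depth [ 0.5803 -0.0085  0.0503]
depth [0.5694 0.1499 0.0055]
depth [0.4611 0.1661 0.0364]
s0 yaw 2.073417860080088 o [0.5149 0.0772] err [-0.0016 -0.0003  0.001   0.0009  0.0006 -0.0006]
ridgeA [0.5762 0.0173] jig [-0.082  -0.0249]
ridgeB [ 0.5319 -0.0047] jig [-0.0799  0.0246]
tailA [ 0.6001 -0.0175] jig [-0.124 -0.029]
tailB [ 0.5514 -0.0454] jig [-0.125   0.0271]
frontA [0.5385 0.0919] jig [ 0.0016 -0.0277]
frontB [0.4891 0.0671] jig [0.0036 0.0275]
barA [0.5333 0.135 ] jig [ 0.0418 -0.0439]
barB [0.4603 0.0936] jig [0.0407 0.0399]
```

The jig pose agrees between both cameras: origin about (0.5145, 0.080), yaw 2.077. The carrier origin is near jig x = -0.062, so the slide is about 97 mm. I'll approach with the fingers shut and touch down lightly.

```bash
cat >> h.py <<'E'
YAW=2.077; O=np.array([.5145,.080]); RJ=np.array([[np.cos(YAW),-np.sin(YAW)],[np.sin(YAW),np.cos(YAW)]])
def W(x,y,z): return [*(RJ@[x,y]+O),z]
def rep(m=''):
    s=robot.sense(); p=s['tcp_pos']; j=(p[:2]-O)@RJ; f=s['wrist_force']
    print(m,'t%.2f'%s['t'],'jig',np.round(j*1e3,1),'z',round(p[2]*1e3,1),'F jig',np.round(f[:2]@RJ,1),round(f[2],1)); return j,p[2],f
E
python3 - <<'E'
from h import *
robot.grip(0.0,40)
best=None
for y in (YAW,YAW-np.pi):
    q=robot.inverse_kinematics(W(-.100,0,.13),[np.pi,0,y]); print(y,q)
    if q is not None and (best is None or abs(q[6])<best[0]): best=(abs(q[6]),y)
robot.goto(W(-.100,0,.13),[np.pi,0,best[1]]); rep('above')
robot.move_straight(W(-.100,0,.075),vel=.1); rep('near')
print(robot.move_straight(W(-.100,0,.050),vel=.02,contact_N=2.5)); rep('touch')
d=snap('side','s1'); a=d['image'][130:240,190:330,::-1]; cv2.imwrite('pics/s1c.png',cv2.resize(a,None,fx=5,fy=5,interpolation=cv2.INTER_CUBIC))
E
```

```text
2.077 [ 0.44551636  0.50094805 -0.6670426   1.88551169  0.39272723  0.88886247
  0.09186987]
-1.0645926535897932 [-0.83177339  0.66801168  1.11232488  1.95612109 -0.72699097  0.98949266
 -2.0032454 ]
above t3.28 jig [-101.4    0.5] z 130.0 F jig [-0.2  0.2] -0.5
near t3.98 jig [-100.    -0.4] z 75.2 F jig [ 0.2 -1.4] -0.7
True
touch t4.76 jig [-100.    0.] z 60.3 F jig [0.3 1.4] 5.5
```

View pics/s1c.png

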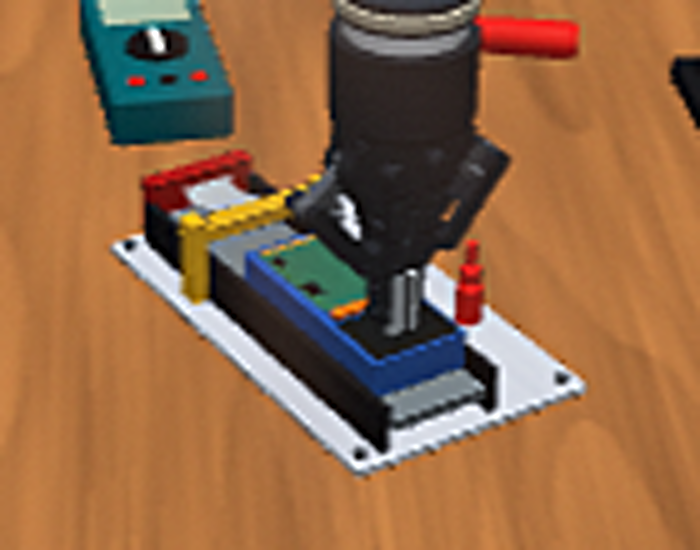

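Contact came at TCP z 60.3, which puts the tip at 49 mm, as expected. The tip rests on the pad behind the ridge and is clear of both plugs. Now I'll press down, then start sliding.

```bash
python3 - <<'E'
from h import *
for z in (.054,.0505):
    robot.move_straight(W(-.100,0,z),vel=.03); rep('press')
for x in (-.094,-.085,-.070):
    robot.move_straight(W(x,0,.0505),vel=.03); rep('slide')
d=snap('side','s2'); a=d['image'][130:240,190:330,::-1]; cv2.imwrite('pics/s2c.png',cv2.resize(a,None,fx=5,fy=5,interpolation=cv2.INTER_CUBIC))
E
```

```text
press t5.16 jig [-100.   -0.] z 55.2 F jig [0.1 3.3] 12.3
press t5.42 jig [-100.    -0.1] z 52.2 F jig [0.8 4.8] 16.5
slide t5.78 jig [-97.8  -1.2] z 53.0 F jig [-4.9  3.3] 14.2
slide t6.22 jig [-89.9  -1.5] z 53.2 F jig [-7.7  2.6] 15.1
slide t6.88 jig [-75.1  -1.6] z 53.2 F jig [-7.9  2.8] 15.6
```

View pics/s2c.png

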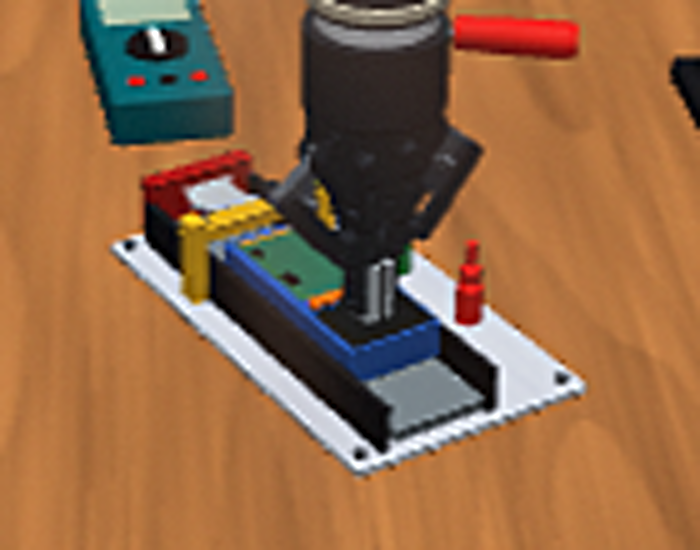

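The carrier is sliding flat, with its front still short of the bar. It's pressed only about 7.5 mm, so I'll press harder before it goes under.

```bash
python3 - <<'E'
from h import *
robot.move_straight(W(-.070,.001,.0465),vel=.03); rep('press')
for x in (-.060,-.050,-.040,-.030,-.020):
    robot.move_straight(W(x,.001,.0465),vel=.03); j,z,f=rep('slide')
    if np.hypot(*f[:2])>25: print('STOP'); break
d=snap('side','s3'); a=d['image'][130:240,190:330,::-1]; cv2.imwrite('pics/s3c.png',cv2.resize(a,None,fx=5,fy=5,interpolation=cv2.INTER_CUBIC))
E
```

```text
press t7.21 jig [-75.1  -1.5] z 49.7 F jig [-6.7  2.3] 18.6
slide t7.69 jig [-66.1  -1.6] z 50.0 F jig [-9.3  2.5] 19.5
slide t8.18 jig [-56.   -1.6] z 50.0 F jig [-9.2  2.6] 20.7
slide t8.66 jig [-45.9  -1.6] z 49.9 F jig [-10.    2.8] 20.5
slide t9.14 jig [-35.8  -1.8] z 49.8 F jig [-9.5  1.9] 18.6
slide t9.62 jig [-26.5  -2.1] z 49.6 F jig [-10.7   1.2] 16.7
```

View pics/s3c.png

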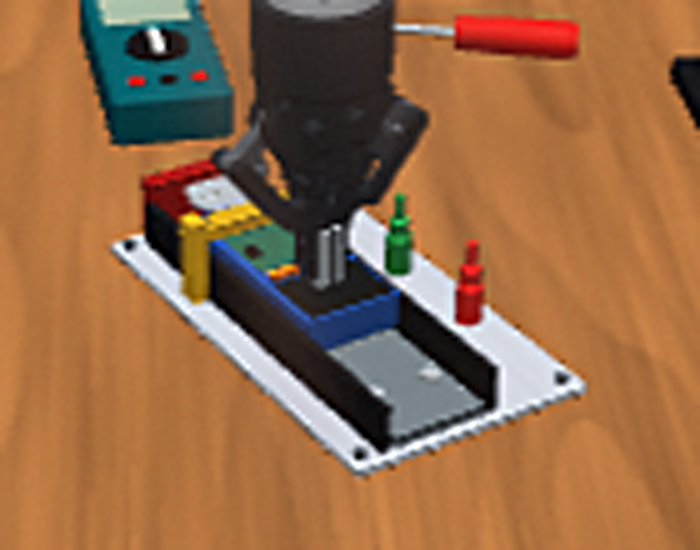

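The carrier is now under the bar. I'll continue until the stop shows up in the force.

```bash
python3 - <<'E'
from h import *
for x in np.arange(-.014,.030,.003):
    robot.move_straight(W(x,.002,.0465 if x<-.006 else .046),vel=.03); j,z,f=rep('slide')
    if -(f[:2]@RJ)[0]>27: print('STOP'); break
robot.sleep(.3); rep('hold')
d=snap('side','s4'); a=d['image'][130:240,190:330,::-1]; b=snap('top','t4')['image'][150:232,190:296,::-1]
a=cv2.resize(a,(560,440),interpolation=cv2.INTER_CUBIC); cv2.imwrite('pics/s4c.png',a)
E
```

```text
slide t10.03 jig [-20.6  -1.6] z 49.7 F jig [-12.6   0.1] 16.3
slide t10.28 jig [-17.8  -1.5] z 49.6 F jig [-12.1  -0.7] 16.9
slide t10.53 jig [-14.7  -1.4] z 49.6 F jig [-11.9   1.1] 16.1
slide t10.78 jig [-11.8  -1.4] z 49.1 F jig [-12.1  -0.8] 17.2
slide t11.03 jig [-10.6  -1.5] z 49.3 F jig [-15.7   0.3] 17.3
slide t11.28 jig [-5.9 -1.4] z 49.1 F jig [-13.    0.2] 17.5
slide t11.53 jig [-2.5 -1.4] z 49.1 F jig [-13.    0.3] 16.8
slide t11.78 jig [ 0.7 -1.4] z 49.0 F jig [-11.1   0.4] 16.2
slide t12.03 jig [ 3.7 -1.4] z 49.0 F jig [-11.6  -0. ] 16.1
slide t12.28 jig [ 4.1 -1.4] z 49.0 F jig [-16.6  -0.5] 15.5
slide t12.53 jig [ 4.3 -1.4] z 49.0 F jig [-22.   -1.2] 14.5
slide t12.78 jig [ 4.5 -1.4] z 49.1 F jig [-28.4  -2.3] 14.3
STOP
hold t13.07 jig [ 4.5 -1.4] z 49.1 F jig [-26.9  -1.4] 13.2
```

View pics/s4c.png

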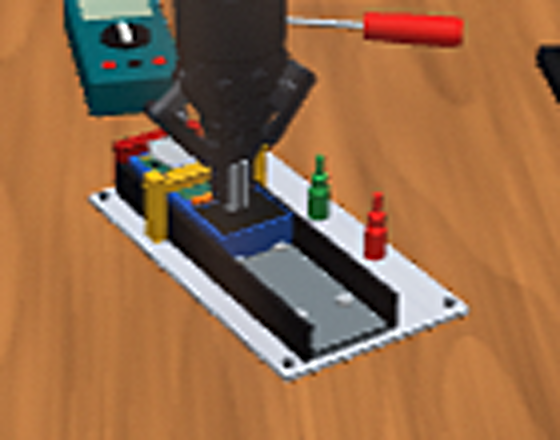

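It's against a hard stop: the force rises with no further motion, and the tip sits where the geometry predicts. I'll ease the push, keeping a slight forward bias, then lift straight off and check.

```bash
python3 - <<'E'
from h import *
robot.move_straight(W(.010,.002,.046),vel=.03); rep('ease')
robot.move_straight(W(.007,.001,.066),vel=.03); rep('lift')
robot.move_straight(W(.0,0,.16),vel=.1); rep('up')
robot.goto(W(-.20,-.03,.25),[np.pi,0,YAW]); robot.sleep(.5); rep('clear')
a=snap('top','t5')['image'][150:232,190:296,::-1]; b=snap('side','s5')['image'][140:236,196:320,::-1]
r=lambda i:cv2.resize(i,(800,int(800*i.shape[0]/i.shape[1])),interpolation=cv2.INTER_CUBIC)[:600]
cv2.imwrite('pics/t5c.png',r(a)); cv2.imwrite('pics/s5c.png',r(b))
E
```

```text
ease t13.62 jig [ 4.2 -1.4] z 49.0 F jig [-11.6  -0.6] 16.6
lift t14.45 jig [7.5 1.3] z 65.7 F jig [ 0.1 -0.1] -0.7
up t15.54 jig [0.1 0.5] z 159.4 F jig [0.1 0.3] -0.0
clear t16.93 jig [-199.8  -30. ] z 250.0 F jig [ 0.1 -0.2] 0.1
```

View pics/t5c.png

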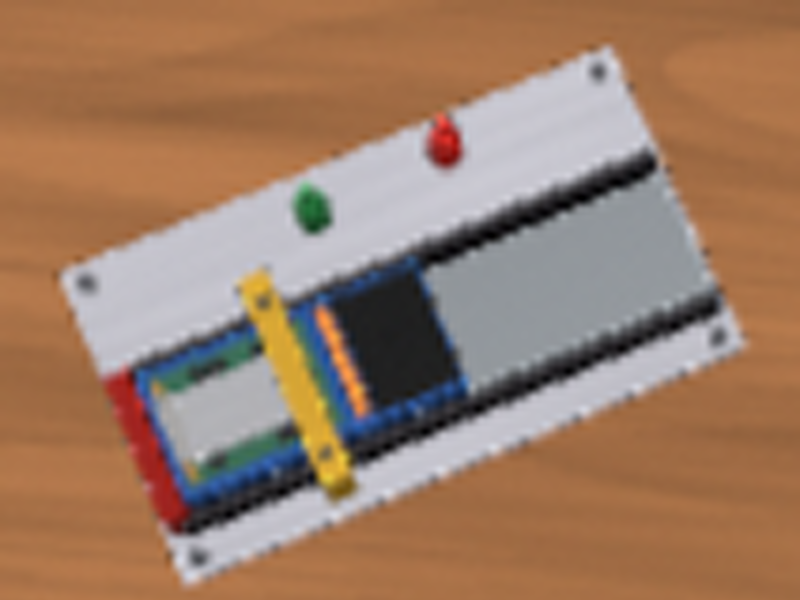

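View pics/s5c.png

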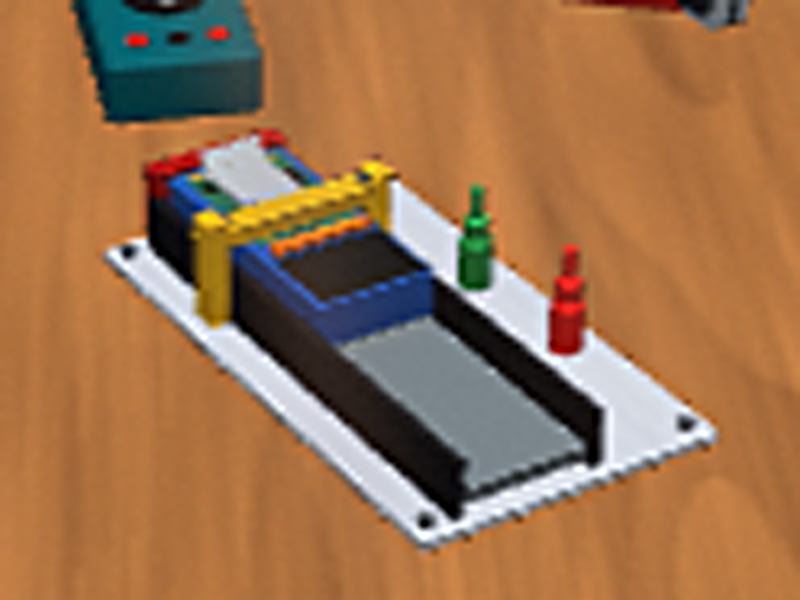

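The carrier lies flat under the bar and leaf. Its front edge, (140,372) to (190,500) in the top crop, meets the red stop, and both plugs are still standing. I'll do a quick numeric check of the tail edge, then hand in.

```bash
python3 - <<'E'
from h import *
d=np.load('pics/t5.npz'); k=800/106; E=[]
for u,v,z in ((422,264,.044),(465,387,.044),(328,308,.049),(362,413,.049)):
    p=ray(d,(u+.5)/k-.5+190,(v+.5)/k-.5+150,z); E.append(((p[:2]-np.array([.514,.0821]))@RJ)[0]); print(round(E[-1]*1e3,1))
if abs(np.mean(E[:2])+.030)<.005: print(robot.close_job())
E
```

```text
-31.0
-26.8
13.2
17.4
the job is handed in; nothing more can be done
None
```

The carrier is fully home against the red stop, flat under the bar and leaf spring; the arm is clear, both plugs were still standing in the last pictures, and I handed the job in at about 17 s of the allowed 48 s.

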